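Scan a corer's weld seam with the probe pen

TASK

Pull the orange-handled probe pen out of its leaning holder and, holding it upright, run its tip slowly (about 4 cm/s) along the weld seam on the floor of the green trough, from the red band to the yellow band, the tip always on the seam or less than a centimetre above it and never pressing hard. Then lower the pen, tip first, to the bottom of the blue rinse beaker and let go of it there, leaving the beaker standing where it was. Leave the rack, the bottle, the jar and the wrench alone.

Things in the scene. Friction and masses are not known exactly. Their poses are not given: they have to be found in the camera images.
- pen: probe pen, 200 mm long: steel shaft 14 mm in diameter (first 110 mm from the tip), then orange round handle 26 mm in diameter, 90 mm long, with black end rings; about 0.12 kg, centre of mass 87 mm from the tip. Origin at the flat tip; z axis along the pen towards the handle's end. At the start it leans 38 degrees from vertical in the holder, handle uppermost, roughly towards the robot
- pen_tip (a point): the pen's tip, its body's origin
- pen_grip (a point): on the pen's axis in the handle, 160 mm from the tip, 40 mm below the handle's end: where to grip
- holder: fixed stand, grey base 130 x 90 x 12 mm, with a blue square sleeve (inside 22 x 22 mm, walls 4 mm, 95 mm deep) that leans 38 degrees from vertical towards the stand's -x. The pen lies against the sleeve's lower wall with its tip on the sleeve's floor. Origin under the middle of the base, z up
- holder_mouth (a point): centre of the sleeve's mouth, 110 mm above the table; the pen must be drawn 95 mm along its own axis to come out
- corer: opened half of a sediment corer, fixed: green trough 260 mm long, flat floor 40 mm wide at 26 mm above the table, sides rising outwards at 45 degrees to 46 mm, 86 mm wide over all. Origin under its middle on the table; x axis along the trough from the red band to the yellow band, z up. The seam is the bright line along the middle of the floor
- seam_start (a point): where the seam meets the middle of the red band, on the trough's floor, 80 mm from the trough's middle
- seam_mid (a point): middle of the seam, on the trough's floor
- seam_end (a point): where the seam meets the middle of the yellow band, on the trough's floor, 80 mm from the trough's middle
- beaker: blue open rinse beaker, loose, 120 mm high, 76 mm outside and 68 mm inside diameter, inner floor 6 mm above its underside, 0.45 kg. Origin under its centre, z up. The pen will lean on its rim when released
- beaker_rim (a point): centre of the beaker's mouth, 120 mm above its underside
- rack: green test-tube rack, 60 x 180 x 104 mm with its tubes, bystander. Origin under its centre, long along y
- bottle: amber bottle, 64 mm in diameter, 160 mm high, bystander. Origin under its centre
- jar: white jar with red lid, 70 mm in diameter, 90 mm high, bystander. Origin under its centre
- wrench: steel wrench lying flat on the table near the robot, about 170 mm long, bystander. Origin under its middle, long along x
There are look-alikes about, which are no part of the job. Of the things that look like the pen, the smaller one is meant.

How it is judged (in metres and radians):
On the way, in this order (a step that is already met when the one before it is completed fails the run):
1. the pen is drawn out of the sleeve, its tip above the sleeve's mouth (z of pen_tip in the frame of holder above 0.12 m and contact force between the fingers and pen above 0.5 N), for 0.1 s.
2. held within 16 degrees of upright, the tip passes slowly along the seam: at the red band (within 11 mm to the side, at most 14 mm above the floor) (x of pen_tip in the frame of corer between -0.092 and -0.068 m and y of pen_tip in the frame of corer between -0.011 and 0.011 m and z of pen_tip in the frame of corer below 0.04 m and angle between pen's own z axis and vertical below 0.28 rad and contact force between the fingers and pen above 0.5 N), for 0.2 s.
3. held within 16 degrees of upright, the tip passes slowly along the seam: between the red band and 34 mm before the middle (within 11 mm to the side, at most 14 mm above the floor) (x of pen_tip in the frame of corer between -0.068 and -0.034 m and y of pen_tip in the frame of corer between -0.011 and 0.011 m and z of pen_tip in the frame of corer below 0.04 m and angle between pen's own z axis and vertical below 0.28 rad and contact force between the fingers and pen above 0.5 N), for 0.3 s.
4. held within 16 degrees of upright, the tip passes slowly along the seam: up to the middle (within 11 mm to the side, at most 14 mm above the floor) (x of pen_tip in the frame of corer between -0.034 and 0 m and y of pen_tip in the frame of corer between -0.011 and 0.011 m and z of pen_tip in the frame of corer below 0.04 m and angle between pen's own z axis and vertical below 0.28 rad and contact force between the fingers and pen above 0.5 N), for 0.3 s.
5. held within 16 degrees of upright, the tip passes slowly along the seam: past the middle (within 11 mm to the side, at most 14 mm above the floor) (x of pen_tip in the frame of corer between 0 and 0.034 m and y of pen_tip in the frame of corer between -0.011 and 0.011 m and z of pen_tip in the frame of corer below 0.04 m and angle between pen's own z axis and vertical below 0.28 rad and contact force between the fingers and pen above 0.5 N), for 0.3 s.
6. held within 16 degrees of upright, the tip passes slowly along the seam: 34 to 68 mm past the middle (within 11 mm to the side, at most 14 mm above the floor) (x of pen_tip in the frame of corer between 0.034 and 0.068 m and y of pen_tip in the frame of corer between -0.011 and 0.011 m and z of pen_tip in the frame of corer below 0.04 m and angle between pen's own z axis and vertical below 0.28 rad and contact force between the fingers and pen above 0.5 N), for 0.3 s.
7. held within 16 degrees of upright, the tip passes slowly along the seam: at the yellow band (within 11 mm to the side, at most 14 mm above the floor) (x of pen_tip in the frame of corer between 0.068 and 0.092 m and y of pen_tip in the frame of corer between -0.011 and 0.011 m and z of pen_tip in the frame of corer below 0.04 m and angle between pen's own z axis and vertical below 0.28 rad and contact force between the fingers and pen above 0.5 N), for 0.2 s.
8. still gripped, the pen is lowered into the beaker until its tip is within 20 mm of the inner floor (z of pen_tip in the frame of beaker between 0 and 0.026 m and horizontal distance between pen_tip and beaker_rim below 0.038 m and contact force between the fingers and pen above 0.5 N), for 0.1 s.
At the end, for the whole second after the job is handed in: The pen stands in the beaker, its tip inside within 20 mm of the inner floor, at rest, leaning less than 40 degrees; the beaker stands upright (within 6 degrees) on the table within 40 mm of where it was (z of pen_tip in the frame of beaker between 0 and 0.026 m and horizontal distance between pen_tip and beaker_rim below 0.038 m and angle between pen's own z axis and vertical below 0.7 rad and linear speed of pen below 0.02 m/s and angle between beaker's own z axis and vertical below 0.1 rad and distance of beaker from where it was at the start of the episode below 0.04 m and height (world z) of beaker below 0.01 m); the robot touches nothing.
It fails at once if the pen presses on the trough with more than 20 N (contact force between pen and corer above 20 N).
It fails at once if the beaker is tipped by more than 15 degrees (angle between beaker's own z axis and vertical above 0.26 rad).
It fails at once if the rack, bottle, jar or wrench is moved by more than 30 mm (distance of any of rack, bottle, jar, wrench from where it was at the start of the episode above 0.03 m).
It also fails if it takes over 67 s, if anything falls off the work surface, if the arm or the gripper's body presses on something with over 40 N, if the wrist force passes 120 N, or if a joint passes its speed limit or range.

ROBOT

A 6-joint arm with a two-finger parallel gripper is mounted at the origin on the work surface. World frame = base frame: x ahead of the robot, y to its left, z up, the work surface at z = 0. Lengths are in mm, angles in rad, forces in N, time in s.
With the tool pointing down it reaches from about 375 to 925 mm from the base axis. Payload 5.7 kg.
Tool frame: the origin (TCP) lies at the very end of the fingers, on their centre line; the grasp point (between the pads) lies 19 mm behind it; z points along the fingers, y is the line along which they close (so a half turn about z gives the same grasp; the last joint's range is limited). The gripper opens to 85 mm and grips with 20 to 120 N. Pads are 22 mm wide; open, the fingers measure 114 mm over their backs; the gripper's body (76 mm by 85 mm) begins 54 mm behind the grasp point. The pads swing forward as they close: fully open they stand 13 mm farther back than shut.
Start: joints at [-1.26, 0.359, 1.51, -0, 1.272, -0.115], TCP at [247.811, -546.4, 231.267] pointing down, gripper open.
Joint ranges: [-2.97, 2.97], [-1.01, 2.36], [0.21, 2.38], [-0.96, 4.11], [0.2, 2.71], [-2.98, 2.98]. Speed limits (rad/s): [2.39, 2.39, 3.14, 3.14, 3.14, 3.14].

INTERFACE

Orientations are given as a unit quaternion [w, x, y, z].
In Python, from cell import env gives the robot as it stands. The module is installed in compiled form; this text tells all that it offers.
- The arm moves only by the tool play_rows, never from a script. Its argument "steps" is a list of rows, each an object with "travel": the shift along the tool's x, y, z as a fraction of full scale, a list of three; "twist": the turn, a rotation vector about the tool's x, y, z as a fraction of full scale, a list of three; "fingers": the closure, from -1 (fully open) to 1 (shut), so that 0 is half open. In form: [{"travel": [dx, dy, dz], "twist": [wx, wy, wz], "fingers": fingers}, ...]. A call has 1 to 20 rows; each row shifts and turns the commanded pose from where the row before left it, along the tool's axes as they then stand; what a row does not reach is not made up. Full scale, the value 1, is 0.1 m for a shift and 45 degrees for a turn. A row lasts 1/12 s, in which the tool goes at most 41.7 mm and 7.16 degrees, less where a joint would pass 70% of its speed; a pose out of reach is approached as far as the arm can. A call with a number of a shift or a turn outside -1 to 1 is refused whole. A call with a gripper value outside its range is refused whole. The fingers move at their own pace and stop on an object; "squeeze" is the grip in N (left out, the last holds). Time passes only in rows, so rows that do not move let the fingers close. It gives the time, the measured TCP pose, the force, the opening and the grip force at its end, in the units of the state.
- env.read_state(): the state, without advancing time (a new reading comes with each control period).
- env.grab_frame(name): name is "scene" or "top"; returns (picture, depth): 420x560x3 uint8, red, green, blue; 420x560 float32, mm along the optical axis (not along the pixel's ray), 0 where there is no reading.
- env.get_calibration(name): a dict with "fx", "fy", "cx", "cy" (pixels), "view" (4x4, takes a point from world to camera coordinates). Camera axes: x right, y up, looking along -z (the intrinsics and any distortion apply to the point x, -y, -z); pixel columns grow to the right and rows downward; lengths in mm; the calibration is good to about 2 mm. A picture is of the moment at which its call begins. get_calibration takes no time and is no camera call.
- env.hand_in(): hands the job in; it is judged then, once.
The state is a dict: "clock": time; "joints": joint angles; "qvel": joint speeds; "joint_torque": joint torques, N m; "eef_pos": TCP position; "ee_rot": TCP orientation; "wrist_force": force on the tool from outside, world axes, zero at the start; "moment": the same for the moment, N m; "width": finger opening in mm; "grip_force": force on a finger pad.
Only numpy, scipy, OpenCV 4.12 (cv2) and the standard library are available. Lean on these libraries where they do the work, as an engineer would, in place of code of your own. Each camera call takes 0.05 s, during which the arm holds its last target. There are 200 camera calls.

## Working session

There is one attempt and no reset: what is moved stays moved. The work goes in short steps, Python scripts to look and compute and a tool call to move; the robot and the scene stay as the last step left them, time stands still between calls to the robot, and variables do not carry over. Pictures are saved under pics/ and viewed, at most 10 in all, crops included, and the job is handed in when it is done.

Besides the shell and the picture viewer there is one more tool, called after ">>>" as name(argument=value, ...) on one line, values as JSON. play_rows: Moves the arm, as the interface text tells. Shift numbers are shares of 0.1 m and turn numbers shares of 45 degrees, none past 1 either way. Its arguments: {"type":"object","properties":{"steps":{"type":"array"},"squeeze":{"type":"number"}},"required":["steps"]}

```bash
mkdir -p pics
cat > h.py <<'E'
import numpy as np, cv2
from cell import env
from scipy.spatial.transform import Rotation as R
def grab(n):
    p,d=env.grab_frame(n); np.savez(f'{n}.npz',p=p,d=d); return p,d
def load(n):
    z=np.load(f'{n}.npz'); return z['p'],z['d']
def pts(n,uv,d):
    c=env.get_calibration(n); uv=np.asarray(uv,float); d=np.asarray(d,float)
    P=np.stack([(uv[:,0]-c['cx'])/c['fx']*d,-(uv[:,1]-c['cy'])/c['fy']*d,-d,np.ones(len(d))])
    return (np.linalg.inv(np.array(c['view']))@P)[:3].T
def cloud(n):
    p,d=load(n); h,w=d.shape; u,v=np.meshgrid(np.arange(w),np.arange(h))
    return p,d,pts(n,np.c_[u.ravel(),v.ravel()],d.ravel()).reshape(h,w,3)
E
python3 - <<'E'
from h import *
for n in('scene','top'):
    p,d=grab(n); cv2.imwrite(f'pics/{n}0.png',p[:,:,::-1]); c=env.get_calibration(n); print({k:np.round(v,3).tolist() for k,v in c.items()})
s=env.read_state(); print(s)
E
```

```text
{'fx': 524.536, 'fy': 524.536, 'cx': 279.328, 'cy': 207.528, 'view': [[0.668, 0.744, -0.015, -358.451], [-0.605, 0.554, 0.571, 283.014], [0.433, -0.373, 0.821, -1309.361], [0.0, 0.0, 0.0, 1.0]]}
{'fx': 390.509, 'fy': 390.509, 'cx': 282.827, 'cy': 205.188, 'view': [[-0.163, -0.987, -0.006, 84.119], [0.964, -0.161, 0.214, -591.082], [-0.212, 0.029, 0.977, -928.275], [0.0, 0.0, 0.0, 1.0]]}
{'clock': 0.1, 'joints': array([-1.26010942e+00,  3.59436017e-01,  1.51133254e+00, -5.32655805e-07,
        1.27248904e+00, -1.15084144e-01]), 'qvel': array([-0.0001619 , -0.0009094 , -0.00462751, -0.00080637,  0.00055526,
        0.00082979]), 'joint_torque': array([ 6.09219260e-04, -5.28648877e+01, -2.79351962e+01, -1.50974911e-04,
        5.01723698e-03,  4.77191577e-06]), 'eef_pos': array([ 247.62701441, -545.84499368,  230.53265283]), 'ee_rot': array([-8.28467723e-04,  9.77424972e-01,  2.11281165e-01, -8.15403417e-05]), 'wrist_force': array([-0.85973513,  0.10640744,  1.3137576 ]), 'moment': array([ 0.0161894 , -0.02577229, -0.00770466]), 'grip_force': 0.0, 'width': 85.43578428004251}
```

View pics/scene0.png

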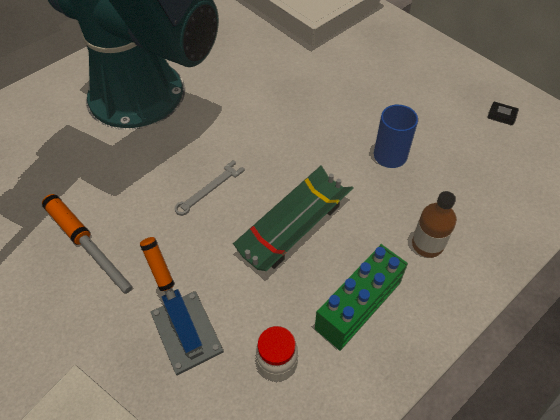

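View pics/top0.png

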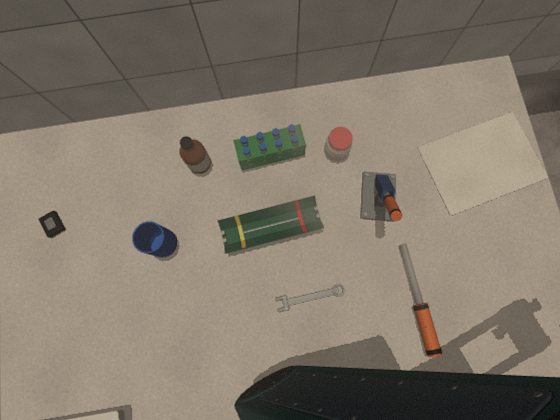

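Two pen-like things: one in the blue sleeve (scene ~(157,265), top ~(393,208)) and one lying loose on the table (scene ~(85,240), top ~(422,310)). The one in the sleeve is smaller and sits in the leaning holder, so it fits the description. I'll measure it and confirm in a crop.

Run:
```python
from h import *
def rep(t,a): print(t,np.round(a,1).tolist() if not np.isscalar(a) else round(a,2))
for n,box in(('scene',(235,300,135,180)),('top',(185,225,375,410))):
    p,d,P=cloud(n); hsv=cv2.cvtColor(p,cv2.COLOR_RGB2HSV); H,S,V=[hsv[...,i].astype(int) for i in range(3)]
    print(n)
    def sel(m,b):
        k=np.zeros_like(m);k[b[0]:b[1],b[2]:b[3]]=1; m=m&k&(d>0); m=cv2.erode(m.astype(np.uint8),np.ones((2,2)))>0; return m
    o=(H<16)&(S>150)&(V>60)
    m=sel(o,box);q=P[m]; c=q.mean(0); w=np.linalg.svd(q-c)[2][0]; w*=np.sign(w[2]); t=(q-c)@w
    rep(f'pen n{m.sum()}',c); rep('axis',w*100); rep('t',np.r_[t.min(),t.max()]); rep('lean',float(np.degrees(np.arccos(w[2]))))
    # line fit via depth extremes: mean of perpendicular
    big=sel(o,(190,250,40,95) if n=='scene' else (295,360,405,445)); q=P[big]; cc=q.mean(0); ww=np.linalg.svd(q-cc)[2][0]; t=(q-cc)@ww; rep('loose orange c,len',np.r_[cc,np.ptp(t)])
    cb=(160,280,230,360) if n=='scene' else (190,260,210,330)
    for nm,mm in(('red',((H<8)|(H>172))&(S>150)&(V>60)),('yel',(H>20)&(H<34)&(S>130)&(V>80))):
        k=sel(mm,cb); q=P[k]; f=q[np.abs(q[:,2]-26)<6]; rep(nm+f' {k.sum()}',f.mean(0) if len(f) else 0); rep(' zr',np.percentile(q[:,2],[2,20,50,98])if len(q) else 0)
        qq=q; rep(' all mid',(qq.min(0)+qq.max(0))/2)
    b=(H>100)&(H<130)&(S>120)
    k=sel(b,(95,175,365,425) if n=='scene' else (210,265,125,185)); q=P[k]; print('beaker n',len(q)); tz=q[q[:,2]>116]; rep('rim minmax',np.r_[tz.min(0),tz.max(0)])
    (x,y),r=cv2.minEnclosingCircle(tz[:,:2].astype(np.float32)); rep('rim circ',np.array([x,y,r]))
    k=sel(b,(280,365,150,215) if n=='scene' else (170,205,370,402)); q=P[k]; rep('sleeve minmax',np.r_[q.min(0),q.max(0)]); 
p,_=load('scene'); cr=cv2.resize(p[180:380,30:230],None,fx=3,fy=3)[:,:,::-1]; cv2.imwrite('pics/crop.png',cr)
```

```text
scene
pen n597 [535.3, -260.1, 164.7]
axis [-61.0, 15.8, 77.6]
t [-38.9, 42.5]
lean 39.08
loose orange c,len [245.5, -318.0, 35.9, 124.8]
red 130 [563.0, -55.2, 27.8]
 zr [24.5, 27.0, 30.0, 46.3]
 all mid [563.5, -55.8, 36.7]
yel 128 [546.9, 103.8, 28.5]
 zr [25.7, 28.0, 30.7, 48.3]
 all mid [551.2, 105.1, 37.3]
beaker n 1301
rim minmax [526.5, 275.8, 116.0, 598.8, 350.2, 123.7]
rim circ [563.2, 313.0, 38.2]
sleeve minmax [557.2, -299.1, 37.9, 642.2, -255.5, 121.9]
top
pen n168 [525.5, -253.7, 173.8]
axis [-71.5, 10.8, 69.0]
t [-48.7, 30.2]
lean 46.34
loose orange c,len [237.4, -312.1, 36.2, 108.2]
red 2 [548.1, -56.4, 28.9]
 zr [28.5, 28.6, 28.9, 29.4]
 all mid [548.1, -56.4, 28.9]
yel 38 [552.0, 104.1, 26.6]
 zr [23.3, 25.1, 26.8, 44.9]
 all mid [545.6, 104.6, 34.3]
beaker n 121
rim minmax [525.2, 277.9, 116.1, 593.4, 321.5, 122.6]
rim circ [560.1, 310.6, 35.0]Traceback (most recent call last):
  File "<stdin>", line 20, in <module>
    return umr_minimum(a, axis, None, out, keepdims, initial, where)
ValueError: zero-size array to reduction operation minimum which has no identity
```

Run:
```python
from h import *
from scipy.optimize import least_squares
rr=lambda a:np.round(a,2).tolist()
p,_=load('scene'); cv2.imwrite('pics/crop.png',cv2.resize(p[180:380,30:230],None,fx=3,fy=3)[:,:,::-1])
for n,pb in(('scene',(230,300,130,185)),('top',(180,225,370,410))):
    p,d,P=cloud(n); hsv=cv2.cvtColor(p,cv2.COLOR_RGB2HSV); H,S,V=[hsv[...,i].astype(int) for i in range(3)]
    print(n)
    m=np.zeros(d.shape,bool); m[pb[0]:pb[1],pb[2]:pb[3]]=1
    o=m&(H<16)&(S>150)&(V>60)&(d>0); q=P[o]; q=q[q[:,2]>110]; c0=q.mean(0)
    # cylinder axis: point at c0 + ab, angles
    def ax(x): return np.array([np.sin(x[2])*np.cos(x[3]),np.sin(x[2])*np.sin(x[3]),np.cos(x[2])])
    def f(x):
        w=ax(x); b=np.array([x[0],x[1],c0[2]]); return np.linalg.norm(np.cross(q-b,w),axis=1)-13
    for fix in(0,1):
        g=(lambda y:f([y[0],y[1],np.radians(38),y[2]])) if fix else f
        s=least_squares(g,[c0[0]+5,c0[1],np.radians(165)] if fix else [c0[0]+5,c0[1],np.radians(38),np.radians(165)],loss='soft_l1')
        x=s.x if not fix else np.array([s.x[0],s.x[1],np.radians(38),s.x[2]])
        b=np.array([x[0],x[1],c0[2]]); t=(q-b)@ax(x); print('pen',rr(b),'lean,head',rr(np.degrees(x[2:])),'t',rr(np.percentile(t,[0,2,98,100])),'rms',np.sqrt((g(s.x)**2).mean()), 'top end',rr(b+ax(x)*np.percentile(t,99)))
    # corer
    reg=(np.abs(P[...,0]-555)<90)&(np.abs(P[...,1]-24)<160)&(d>0)
    k=reg&(P[...,2]>38)&(P[...,2]<50); q=P[k][:,:2].astype(np.float32); print('corer rect',rr(np.array(cv2.minAreaRect(q)[0])),rr(np.array(cv2.minAreaRect(q)[1])),cv2.minAreaRect(q)[2])
    sm=reg&(np.abs(P[...,2]-26)<5)&(S<110)&(V>70); 
    sm[:]=sm; q=P[sm]; q=q[np.abs(q[:,1]-24)<70]; q=q[np.abs(q[:,0]-555)<20]
    if len(q)>10: l=cv2.fitLine(q[:,:2].astype(np.float32),cv2.DIST_HUBER,0,.01,.01).ravel(); print('seam',len(q),rr(l),'z',q[:,2].mean(),'x at y=24',l[2]+(24-l[3])*l[0]/l[1])
    # table bias, holder base
    tb=(np.abs(P[...,0]-450)<20)&(np.abs(P[...,1]+100)<40)&(d>0); print('table z',np.median(P[tb][:,2]))
    hb=(np.abs(P[...,0]-600)<100)&(np.abs(P[...,1]+270)<80)&(np.abs(P[...,2]-12)<4)&(d>0); q=P[hb][:,:2].astype(np.float32);a=cv2.minAreaRect(q); print('base',rr(np.array(a[0])),rr(np.array(a[1])),a[2])
    bl=(H>100)&(H<130)&(S>100)&(np.abs(P[...,0]-600)<100)&(np.abs(P[...,1]+270)<80)&(d>0); q=P[bl]; print('sleeve',len(q)); 
    if len(q)>20: c=q.mean(0);w=np.linalg.svd(q-c)[2];print(rr(c),rr(w[0]),rr(w[2]))
    for nm,(x,y,h) in dict(beaker=(562,312,120)).items():
        k=(abs(P[...,0]-x)<60)&(abs(P[...,1]-y)<60)&(P[...,2]>114)&(P[...,2]<128); q=P[k][:,:2]; print('rim',len(q),rr(q.min(0)),rr(q.max(0)))
        s=least_squares(lambda v:np.hypot(q[:,0]-v[0],q[:,1]-v[1])-36,[x,y],loss='soft_l1'); print(rr(s.x))
```

```text
scene
pen [549.06, -264.8, 165.36] lean,head [39.67, 166.07] t [-38.06, -28.7, 50.82, 51.85] rms 4.306431738152738 top end [517.46, -256.96, 204.63]
pen [548.81, -264.89, 165.36] lean,head [38.0, 164.74] t [-38.59, -29.23, 50.17, 50.94] rms 4.408195019851158 top end [518.9, -256.74, 205.04]
corer rect [556.37, 24.85] [90.53, 262.07] 5.349867820739746
seam 995 [0.05000000074505806, -1.0, 555.6500244140625, 24.06999969482422] z 27.00083461270587 x at y=24 555.6555
table z 1.0256334703987022
base [591.26, -274.49] [90.12, 131.13] 75.44005584716797
sleeve 1067
[605.45, -278.79, 82.02] [0.61, -0.17, -0.77] [0.26, -0.88, 0.39]
rim 302 [522.78, 275.07] [598.91, 353.13]
[561.36, 312.87]
top
pen [515.98, -253.26, 172.22] lean,head [39.37, 164.61] t [-61.31, -56.57, 23.32, 25.0] rms 3.4864221813222476 top end [501.49, -249.27, 190.53]
pen [516.62, -253.65, 172.22] lean,head [38.0, 165.46] t [-60.53, -55.83, 23.87, 25.7] rms 3.522206713080064 top end [502.2, -249.91, 191.29]
corer rect [557.87, 26.6] [89.8, 259.0] 5.182872772216797
seam 739 [0.03999999910593033, -1.0, 556.260009765625, 24.510000228881836] z 25.795267191009703 x at y=24 556.2777
table z -0.5056067961477311
base [592.19, -272.46] [90.15, 130.61] 75.33833312988281
sleeve 7
rim 200 [524.21, 277.65] [599.23, 353.39]
[561.51, 314.87]
```

View pics/crop.png

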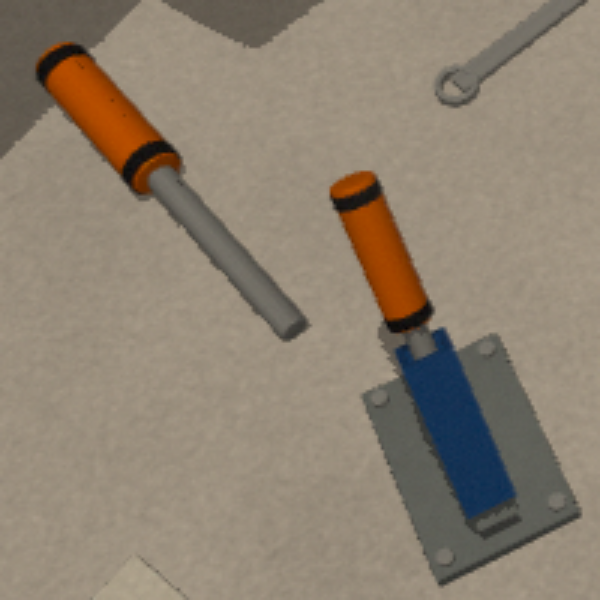

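Run:
```python
from h import *
from scipy.optimize import least_squares
rr=lambda a:np.round(a,2).tolist()
for n,pb in(('scene',(230,300,130,185)),('top',(180,225,370,410))):
    p,d,P=cloud(n); hsv=cv2.cvtColor(p,cv2.COLOR_RGB2HSV); H,S,V=[hsv[...,i].astype(int) for i in range(3)]
    m=np.zeros(d.shape,bool); m[pb[0]:pb[1],pb[2]:pb[3]]=1
    o=m&(H<16)&(S>150)&(V>60)&(d>0); o=cv2.erode(o.astype(np.uint8),np.ones((3,3)))>0 if n=='scene' else o
    q=P[o]; q=q[q[:,2]>110]; view=np.array(env.get_calibration(n)['view'])[2,:3]
    h=np.radians(165.4);l=np.radians(38); w0=np.array([np.sin(l)*np.cos(h),np.sin(l)*np.sin(h),np.cos(l)])
    e1=np.array([-np.sin(h),np.cos(h),0]); e2=np.cross(w0,e1)
    c0=q.mean(0)-10*view; t=(q-c0)@w0
    q=q[(t>np.percentile(t,3))&(t<np.percentile(t,75))]
    def ax(x): w=w0+x[2]*e1+x[3]*e2; return w/np.linalg.norm(w)
    f=lambda x:np.linalg.norm(np.cross(q-(c0+x[0]*e1+x[1]*e2),ax(x)),axis=1)-13
    for k in(4,2):
        s=least_squares(lambda y:f(np.r_[y,np.zeros(4-k)]),np.zeros(k),loss='soft_l1'); x=np.r_[s.x,np.zeros(4-k)]
        b=c0+x[0]*e1+x[1]*e2; w=ax(x)
        print(n,'axis at z165',rr(b+w*(165-b[2])/w[2]),'w',rr(w),'lean',rr(np.degrees(np.arccos(w[2]))),'head',rr(np.degrees(np.arctan2(w[1],w[0]))),'rms',rr(np.sqrt((f(x)**2).mean())))
    # all points near axis: extents incl. rings
    near=(d>0)&(np.linalg.norm(np.cross(P-b,w),axis=2)<16)&(P[...,2]>110)
    t=(P[near]-b)@w; print(' top end of handle',rr(b+w*np.percentile(t,99)), ' orange zs',rr(np.percentile(P[o][:,2],[1,99])))
    dk=near&(V<50); z=(P[dk]-b)@w; z=z[z>-60]; print(' dark t hist',np.histogram(z,bins=np.arange(-60,60,5)), 'b',rr(b))
```

```text
scene axis at z165 [521.65, -256.75, 165.0] w [-0.6, 0.14, 0.79] lean 37.99 head 167.1 rms 1.3
scene axis at z165 [521.72, -256.4, 165.0] w [-0.6, 0.16, 0.79] lean 38.0 head 165.4 rms 1.3
 top end of handle [502.02, -251.27, 191.05]  orange zs [136.82, 197.52]
 dark t hist (array([ 0,  0,  0, 20, 40,  1,  0,  0,  0,  0,  0,  0,  0,  0,  0,  0,  0,
        0, 10, 47,  8,  0,  0]), array([-60, -55, -50, -45, -40, -35, -30, -25, -20, -15, -10,  -5,   0,
         5,  10,  15,  20,  25,  30,  35,  40,  45,  50,  55])) b [529.14, -258.33, 155.18]
top axis at z165 [522.21, -255.16, 165.0] w [-0.6, 0.16, 0.79] lean 38.24 head 165.26 rms 2.35
top axis at z165 [522.26, -255.18, 165.0] w [-0.6, 0.16, 0.79] lean 38.0 head 165.4 rms 2.35
 top end of handle [502.3, -249.98, 191.39]  orange zs [132.87, 197.02]
 dark t hist (array([0, 3, 4, 1, 0, 0, 0, 0, 0, 0, 0, 0, 0, 0, 0, 0, 0, 6, 2, 0, 0, 0,
       0]), array([-60, -55, -50, -45, -40, -35, -30, -25, -20, -15, -10,  -5,   0,
         5,  10,  15,  20,  25,  30,  35,  40,  45,  50,  55])) b [525.62, -256.05, 160.55]
```

The crop shows the small pen in the blue sleeve at crop (380,250), with the larger look-alike lying loose at (110,100). I'll grip the small one along its own axis, so that a tool pointing straight down means an upright pen.

```bash
cat >> h.py <<'E'
hd=np.radians(165.4);ln=np.radians(38); W=np.array([np.sin(ln)*np.cos(hd),np.sin(ln)*np.sin(hd),np.cos(ln)])
E1=np.array([-np.sin(hd),np.cos(hd),0])
def frame(z,y):
    z=z/np.linalg.norm(z); y=y-z*(y@z); y/=np.linalg.norm(y); return R.from_matrix(np.c_[np.cross(y,z),y,z])
def cur():
    s=env.read_state(); q=s['ee_rot']; return s,np.array(s['eef_pos']),R.from_quat(q,scalar_first=True)
def go(pos=None,rot=None):
    s,p,r=cur(); print('clock',round(s['clock'],2),'p',np.round(p,1),'j',np.round(s['joints'],2),'F',np.round(s['wrist_force'],1),'w',round(s['width'],1),'g',round(s['grip_force'],1),'axes z',np.round(r.as_matrix()[:,2],3),'y',np.round(r.as_matrix()[:,1],3))
    if pos is not None: print('travel total',np.round(r.inv().apply(np.array(pos)-p)/100,3))
    if rot is not None: print('twist total',np.round(np.degrees((r.inv()*rot).as_rotvec())/45,3))
E
python3 - <<'E'
from h import *
T=np.array([537.2,-259.8,144.5]); print(T+110*W)
go(T+110*W,frame(-W,E1))
E
```

```text
[ 471.66406189 -242.72916677  231.1811829 ]
clock 0.1 p [ 247.6 -545.8  230.5] j [-1.26  0.36  1.51 -0.    1.27 -0.12] F [-0.9  0.1  1.3] w 85.4 g 0.0 axes z [-0.001  0.002 -1.   ] y [ 0.413 -0.911 -0.002]
travel total [ 3.292e+00 -1.835e+00 -3.000e-03]
twist total [-0.289  0.812  0.833]
```

>>> play_rows(steps=[{"travel": [0.274,-0.153,0],"twist": [0,0,0],"fingers": -1},{"travel": [0.274,-0.153,0],"twist": [0,0,0],"fingers": -1},{"travel": [0.274,-0.153,0],"twist": [0,0,0],"fingers": -1},{"travel": [0.274,-0.153,0],"twist": [0,0,0],"fingers": -1},{"travel": [0.274,-0.153,0],"twist": [0,0,0],"fingers": -1},{"travel": [0.274,-0.153,0],"twist": [0,0,0],"fingers": -1},{"travel": [0.274,-0.153,0],"twist": [0,0,0],"fingers": -1},{"travel": [0.274,-0.153,0],"twist": [0,0,0],"fingers": -1},{"travel": [0.274,-0.153,0],"twist": [0,0,0],"fingers": -1},{"travel": [0.274,-0.153,0],"twist": [0,0,0],"fingers": -1},{"travel": [0.274,-0.153,0],"twist": [0,0,0],"fingers": -1},{"travel": [0.274,-0.153,0],"twist": [0,0,0],"fingers": -1}])

```text
clock: 1.1
eef_pos: [471.9, -241.8, 231.0]
ee_rot: [-0.0, 0.977, 0.211, -0.0]
wrist_force: [0.8, 0.4, 0.6]
width: 85.2
grip_force: 0.0
```

>>> play_rows(steps=[{"travel": [0,0,0],"twist": [-0.032,0.09,0.0926],"fingers": -1},{"travel": [0,0,0],"twist": [-0.032,0.09,0.0926],"fingers": -1},{"travel": [0,0,0],"twist": [-0.032,0.09,0.0926],"fingers": -1},{"travel": [0,0,0],"twist": [-0.032,0.09,0.0926],"fingers": -1},{"travel": [0,0,0],"twist": [-0.032,0.09,0.0926],"fingers": -1},{"travel": [0,0,0],"twist": [-0.032,0.09,0.0926],"fingers": -1},{"travel": [0,0,0],"twist": [-0.032,0.09,0.0926],"fingers": -1},{"travel": [0,0,0],"twist": [-0.032,0.09,0.0926],"fingers": -1},{"travel": [0,0,0],"twist": [-0.032,0.09,0.0926],"fingers": -1},{"travel": [0,0,0],"twist": [0,0,0],"fingers": -1},{"travel": [0,0,0],"twist": [0,0,0],"fingers": -1},{"travel": [0,0,0],"twist": [0,0,0],"fingers": -1}])

```text
clock: 2.1
eef_pos: [471.9, -244.1, 231.7]
ee_rot: [0.042, 0.938, -0.118, 0.322]
wrist_force: [1.0, -0.6, 0.5]
width: 85.4
grip_force: 0.0
```

Run:
```python
from h import *
T=np.array([537.2,-259.8,144.5])
go(T+110*W,frame(-W,E1)); go(T)
```

```text
clock 2.1 p [ 471.9 -244.1  231.7] j [-0.86  0.04  2.18  0.82  0.5   0.31] F [ 1.  -0.6  0.5] w 85.4 g 0.0 axes z [ 0.594 -0.155 -0.789] y [-0.249 -0.968  0.003]
travel total [-0.008 -0.012  0.001]
twist total [0.001 0.002 0.005]
clock 2.1 p [ 471.9 -244.1  231.7] j [-0.86  0.04  2.18  0.82  0.5   0.31] F [ 1.  -0.6  0.5] w 85.4 g 0.0 axes z [ 0.594 -0.155 -0.789] y [-0.249 -0.968  0.003]
travel total [-0.006 -0.013  1.101]
```

>>> play_rows(steps=[{"travel": [-0.006,-0.012,0.1],"twist": [0,0,0],"fingers": -1},{"travel": [0,0,0.1],"twist": [0,0,0],"fingers": -1},{"travel": [0,0,0.1],"twist": [0,0,0],"fingers": -1},{"travel": [0,0,0.1],"twist": [0,0,0],"fingers": -1},{"travel": [0,0,0.1],"twist": [0,0,0],"fingers": -1},{"travel": [0,0,0.1],"twist": [0,0,0],"fingers": -1},{"travel": [0,0,0.1],"twist": [0,0,0],"fingers": -1},{"travel": [0,0,0.1],"twist": [0,0,0],"fingers": -1},{"travel": [0,0,0.1],"twist": [0,0,0],"fingers": -1},{"travel": [0,0,0.1],"twist": [0,0,0],"fingers": -1},{"travel": [0,0,0.1],"twist": [0,0,0],"fingers": -1},{"travel": [0,0,0],"twist": [0,0,0],"fingers": -1},{"travel": [0,0,0],"twist": [0,0,0],"fingers": -1}])

```text
clock: 3.18
eef_pos: [538.4, -259.6, 144.4]
ee_rot: [0.042, 0.938, -0.118, 0.323]
wrist_force: [0.5, -0.2, -0.2]
width: 85.4
grip_force: 0.0
```

Run:
```python
from h import *
go([537.2,-259.8,144.5],frame(-W,E1))
p,d=grab('scene'); a=cv2.resize(p[200:380,90:270],None,fx=2.2,fy=2.2)
p,d=grab('top'); b=cv2.resize(p[120:300,310:490],None,fx=2.2,fy=2.2)
cv2.imwrite('pics/pre.png',np.hstack([a,b])[:,:,::-1])
```

```text
clock 3.18 p [ 538.4 -259.6  144.4] j [-0.75  0.31  2.16  1.36  0.31 -0.18] F [ 0.5 -0.2 -0.2] w 85.4 g 0.0 axes z [ 0.596 -0.154 -0.788] y [-0.249 -0.968  0.001]
travel total [-0.008  0.005 -0.007]
twist total [-0.001  0.     0.004]
```

View pics/pre.png

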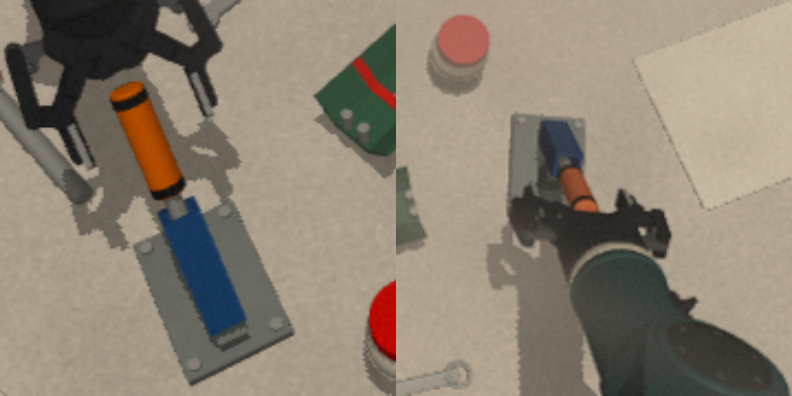

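The fingers straddle the handle: tips at (90,165) and (210,110) in the left panel, handle running from (125,90) to (170,190). I'll close on it.

>>> play_rows(steps=[{"travel": [0,0,0],"twist": [0,0,0],"fingers": 1},{"travel": [0,0,0],"twist": [0,0,0],"fingers": 1},{"travel": [0,0,0],"twist": [0,0,0],"fingers": 1},{"travel": [0,0,0],"twist": [0,0,0],"fingers": 1},{"travel": [0,0,0],"twist": [0,0,0],"fingers": 1},{"travel": [0,0,0],"twist": [0,0,0],"fingers": 1},{"travel": [0,0,0],"twist": [0,0,0],"fingers": 1},{"travel": [0,0,0],"twist": [0,0,0],"fingers": 1},{"travel": [0,0,0],"twist": [0,0,0],"fingers": 1},{"travel": [0,0,0],"twist": [0,0,0],"fingers": 1}], squeeze=50)

```text
clock: 4.12
eef_pos: [536.5, -259.5, 144.5]
ee_rot: [0.042, 0.938, -0.12, 0.323]
wrist_force: [-4.8, -0.5, 6.7]
width: 24.9
grip_force: 48.6
```

>>> play_rows(steps=[{"travel": [0,0,-0.05],"twist": [0,0,0],"fingers": 1},{"travel": [0,0,-0.1],"twist": [0,0,0],"fingers": 1},{"travel": [0,0,-0.1],"twist": [0,0,0],"fingers": 1},{"travel": [0,0,-0.1],"twist": [0,0,0],"fingers": 1},{"travel": [0,0,-0.1],"twist": [0,0,0],"fingers": 1},{"travel": [0,0,-0.1],"twist": [0,0,0],"fingers": 1},{"travel": [0,0,-0.1],"twist": [0,0,0],"fingers": 1},{"travel": [0,0,-0.1],"twist": [0,0,0],"fingers": 1},{"travel": [0,0,-0.1],"twist": [0,0,0],"fingers": 1},{"travel": [0,0,-0.1],"twist": [0,0,0],"fingers": 1},{"travel": [0,0,-0.1],"twist": [0,0,0],"fingers": 1},{"travel": [0,0,-0.1],"twist": [0,0,0],"fingers": 1},{"travel": [0.09,0,-0.12],"twist": [0,0,0],"fingers": 1},{"travel": [0.09,0,-0.12],"twist": [0,0,0],"fingers": 1},{"travel": [0.09,0,-0.12],"twist": [0,0,0],"fingers": 1},{"travel": [0.09,0,-0.12],"twist": [0,0,0],"fingers": 1},{"travel": [0,0,0],"twist": [0,0,0],"fingers": 1},{"travel": [0,0,0],"twist": [0,0,0],"fingers": 1}])

```text
clock: 5.62
eef_pos: [467.2, -240.9, 295.1]
ee_rot: [0.042, 0.938, -0.119, 0.323]
wrist_force: [-0.1, 0.2, -2.7]
width: 25.1
grip_force: 49.4
```

Run:
```python
from h import *
# tip at holder known start-relative: target upright over seam start
go([563.7,-55,260],frame(np.array([0,0,-1.]),np.array([E1[0],E1[1],0])))
s,p,r=cur(); m=r.as_matrix(); print('expected tip',p+141*m[:,2])
```

```text
clock 5.62 p [ 467.2 -240.9  295.1] j [-0.87 -0.07  2.09  0.62  0.66  0.55] F [-0.1  0.2 -2.7] w 25.1 g 49.4 axes z [ 0.596 -0.156 -0.788] y [-0.251 -0.968  0.002]
travel total [ 0.154 -2.043  0.561]
twist total [ 0.002 -0.845  0.002]
expected tip [ 551.19407672 -262.92963782  183.98543801]
```

>>> play_rows(steps=[{"travel": [0,0,0],"twist": [0,-0.141,0],"fingers": 1},{"travel": [0,0,0],"twist": [0,-0.141,0],"fingers": 1},{"travel": [0,0,0],"twist": [0,-0.141,0],"fingers": 1},{"travel": [0,0,0],"twist": [0,-0.141,0],"fingers": 1},{"travel": [0,0,0],"twist": [0,-0.141,0],"fingers": 1},{"travel": [0,0,0],"twist": [0,-0.14,0],"fingers": 1},{"travel": [0,0,0],"twist": [0,0,0],"fingers": 1},{"travel": [0,0,0],"twist": [0,0,0],"fingers": 1},{"travel": [0,0,0],"twist": [0,0,0],"fingers": 1}])

```text
clock: 6.37
eef_pos: [467.0, -239.0, 292.8]
ee_rot: [-0.001, 0.992, -0.125, 0.01]
wrist_force: [0.3, 0.3, -1.1]
width: 25.0
grip_force: 49.5
```

```bash
cat > tip.py <<'E'
from h import *
# pen shaft points near the expected axis, from depth of both cameras
s,p,r=cur(); z=r.as_matrix()[:,2]; print('tcp',np.round(p,1),'z',np.round(z,3))
for n in('scene','top'):
    grab(n); _,d,P=cloud(n); view=np.array(env.get_calibration(n)['view'])[2,:3]
    t=(P-p)@z; rad=np.linalg.norm(np.cross(P-p,z),axis=2)
    for a,b,rd in((8,45,13),(60,135,7)):
        m=(d>0)&(t>a)&(t<b)&(rad<28); q=P[m]
        if len(q)<15: print(n,a,'few',len(q)); continue
        v=view-z*(view@z); v/=np.linalg.norm(v)
        from scipy.optimize import least_squares
        e1=np.cross(z,v); c0=q.mean(0)-v*rd*.7
        f=lambda x:np.linalg.norm(np.cross(q-(p+x[0]*e1+x[1]*v),z+x[2]*e1+x[3]*v),axis=1)/np.linalg.norm(z+x[2]*e1+x[3]*v)-rd
        s0=np.array([(c0-p)@e1,(c0-p)@v,0,0]); o=least_squares(f,s0,loss='soft_l1'); x=o.x
        tt=t[m]; L=np.percentile(tt,99)
        off=lambda L:(x[0]+L*x[2])*e1+(x[1]+L*x[3])*v
        print(n,(a,b),len(q),'axis offset at t=25',np.round(off(25),1),'t=140',np.round(off(140),1),'rms',round(np.sqrt((o.fun**2).mean()),2),'end t',round(L,1))
    m=(d>0)&(rad<18)&(t>60)&(t<200); print(n,'t range',np.round(np.percentile(t[m],[1,50,99,100]),1) if m.any() else None)
E
python3 tip.py; python3 -c "
from h import *
p,_=load('scene');cv2.imwrite('pics/held.png',p[60:360,60:460,::-1])"
```

```text
tcp [ 467.  -239.   292.8] z [ 0.02  -0.001 -1.   ]
scene (8, 45) 204 axis offset at t=25 [-1.  1. -0.] t=140 [-16.7   8.3  -0.3] rms 1.54 end t 44.6
scene (60, 135) 242 axis offset at t=25 [0.3 0.3 0. ] t=140 [-0.  -0.2 -0. ] rms 0.7 end t 133.5
scene t range [ 61.4  98.6 140.  142.1]
top (8, 45) 24 axis offset at t=25 [1.3 1.5 0. ] t=140 [-3.3  1.  -0.1] rms 0.3 end t 30.6
top (60, 135) 63 axis offset at t=25 [1.7 1.2 0. ] t=140 [1.4 0.9 0. ] rms 0.39 end t 133.9
top t range [ 64.   99.3 140.9 142.6]
```

View pics/held.png

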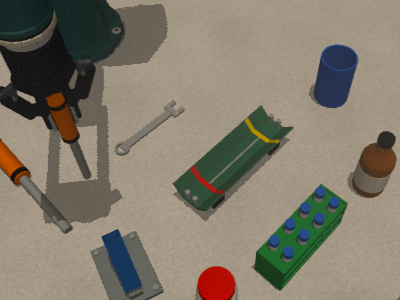

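The picture shows the pen hanging upright in the gripper from (62,120) to (85,175). Its tip is about 141 mm below the TCP and within 1 mm of the tool axis.

Run:
```python
from h import *
go([563.2,-55.4,230],frame(np.array([0,0,-1.]),np.array([E1[0],E1[1],0])))
```

```text
clock 6.47 p [ 466.4 -239.2  293.8] j [-0.61  0.18  1.6   0.01  1.34  1.21] F [ 0.4  0.2 -0.5] w 24.6 g 49.5 axes z [ 0.02  -0.002 -1.   ] y [-0.249 -0.969 -0.003]
travel total [ 0.467 -2.019  0.654]
twist total [-0.004 -0.026  0.004]
```

>>> play_rows(steps=[{"travel": [0.0467,-0.2019,0.0654],"twist": [0,0,0],"fingers": 1},{"travel": [0.0467,-0.2019,0.0654],"twist": [0,0,0],"fingers": 1},{"travel": [0.0467,-0.2019,0.0654],"twist": [0,0,0],"fingers": 1},{"travel": [0.0467,-0.2019,0.0654],"twist": [0,0,0],"fingers": 1},{"travel": [0.0467,-0.2019,0.0654],"twist": [0,0,0],"fingers": 1},{"travel": [0.0467,-0.2019,0.0654],"twist": [0,0,0],"fingers": 1},{"travel": [0.0467,-0.2019,0.0654],"twist": [0,0,0],"fingers": 1},{"travel": [0.0467,-0.2019,0.0654],"twist": [0,0,0],"fingers": 1},{"travel": [0.0467,-0.2019,0.0654],"twist": [0,0,0],"fingers": 1},{"travel": [0.0467,-0.2019,0.0654],"twist": [0,0,0],"fingers": 1},{"travel": [0,0,0],"twist": [-0.004,-0.026,0.004],"fingers": 1},{"travel": [0,0,0],"twist": [0,0,0],"fingers": 1},{"travel": [0,0,0],"twist": [0,0,0],"fingers": 1}])

```text
clock: 7.55
eef_pos: [563.9, -56.5, 230.8]
ee_rot: [0.001, 0.992, -0.127, 0.0]
wrist_force: [-0.1, 0.2, -1.8]
width: 25.0
grip_force: 49.7
```

```bash
python3 tip.py
python3 - <<'E'
from h import *
go([563.2,-55.4,171.5],frame(np.array([0,0,-1.]),np.array([E1[0],E1[1],0])))
for n in('scene','top'):
    p,d,P=cloud(n); hsv=cv2.cvtColor(p,cv2.COLOR_RGB2HSV); H,S,V=[hsv[...,i].astype(int) for i in range(3)]
    # along/cross coordinates; seam brightness profile per 20 mm station
    u=np.array([-.0925,.9957]); c=np.array([556.5,24.7]); a=(P[...,:2]-c)@u; b=(P[...,:2]-c)@np.array([u[1],-u[0]])
    fl=(d>0)&(abs(P[...,2]-26)<5)&(abs(b)<15)
    for s in range(-60,61,20):
        m=fl&(abs(a-s)<8)&(V-S>10-60*0)&(S<100); print(n,s,m.sum(),np.round(np.median(b[m]),1) if m.any() else '')
E
```

```text
tcp [563.9 -56.5 230.8] z [ 0.001 -0.001 -1.   ]
scene (8, 45) 143 axis offset at t=25 [-0.1  0.8 -0. ] t=140 [-4.4  5.3 -0. ] rms 1.41 end t 42.8
scene (60, 135) 185 axis offset at t=25 [ 0.3  0.4 -0. ] t=140 [ 0.  -0.1  0. ] rms 0.78 end t 134.5
scene t range [ 61.1  99.5 198.3 199.8]
top (8, 45) 26 axis offset at t=25 [ 1.7  1.3 -0. ] t=140 [-2.  -0.6 -0. ] rms 0.32 end t 30.7
top (60, 135) 34 axis offset at t=25 [ 1.8  1.5 -0. ] t=140 [2.  0.8 0. ] rms 0.17 end t 131.4
top t range [ 66.2 104.1 140.5 141.1]
clock 7.65 p [564.  -56.9 231. ] j [-0.22  0.31  1.58 -0.    1.25  1.61] F [-0.6  0.4 -2.2] w 25.0 g 49.7 axes z [ 0.001 -0.001 -1.   ] y [-0.253 -0.968  0.001]
travel total [-0.012 -0.013  0.595]
twist total [ 0.002 -0.001 -0.001]
scene -60 18 -0.5
scene -40 17 -1.1
scene -20 20 -0.7
scene 0 18 -0.7
scene 20 21 -0.9
scene 40 15 0.3
scene 60 18 0.2
top -60 67 -0.5
top -40 63 1.0
top -20 51 -2.2
top 0 0 
top 20 0 
top 40 8 9.6
top 60 69 -0.1
```

>>> play_rows(steps=[{"travel": [-0.006,-0.007,0.09],"twist": [0,0,0],"fingers": 1},{"travel": [-0.006,-0.006,0.09],"twist": [0,0,0],"fingers": 1},{"travel": [0,0,0.09],"twist": [0,0,0],"fingers": 1},{"travel": [0,0,0.09],"twist": [0,0,0],"fingers": 1},{"travel": [0,0,0.09],"twist": [0,0,0],"fingers": 1},{"travel": [0,0,0.05],"twist": [0,0,0],"fingers": 1},{"travel": [0,0,0.04],"twist": [0,0,0],"fingers": 1},{"travel": [0,0,0.03],"twist": [0,0,0],"fingers": 1},{"travel": [0,0,0.02],"twist": [0,0,0],"fingers": 1},{"travel": [0,0,0],"twist": [0,0,0],"fingers": 1},{"travel": [0,0,0],"twist": [0,0,0],"fingers": 1},{"travel": [0,0,0],"twist": [0,0,0],"fingers": 1}])

```text
clock: 8.65
eef_pos: [564.1, -54.8, 171.9]
ee_rot: [0.001, 0.992, -0.127, 0.0]
wrist_force: [0.3, 0.0, -0.9]
width: 25.2
grip_force: 49.7
```

```bash
python3 tip.py
python3 - <<'E'
from h import *
go([563.0,-55.4,171.5]); go([548.3,104.0,171.5])
E
```

```text
tcp [564.1 -54.8 171.9] z [ 0.    -0.001 -1.   ]
scene (8, 45) 122 axis offset at t=25 [-0.3  0.8 -0. ] t=140 [-4.4  4.3 -0. ] rms 1.41 end t 43.6
scene (60, 135) 161 axis offset at t=25 [-0.1  0.4 -0. ] t=140 [ 0.1  0.2 -0. ] rms 1.51 end t 134.4
scene t range [ 61.3 139.1 147.6 147.9]
top (8, 45) 22 axis offset at t=25 [ 1.6  1.6 -0. ] t=140 [-2.4  1.7 -0. ] rms 0.28 end t 28.5
top (60, 135) 26 axis offset at t=25 [ 2.   1.8 -0. ] t=140 [ 1.9  1.  -0. ] rms 0.28 end t 131.1
top t range [ 67.9 145.4 149.9 150.1]
clock 8.75 p [564.  -54.8 171.9] j [-0.22  0.37  1.65 -0.    1.12  1.61] F [ 0.9  0.4 -1.3] w 24.6 g 49.7 axes z [ 0.    -0.001 -1.   ] y [-0.252 -0.968  0.001]
travel total [-0.008  0.008  0.004]
clock 8.75 p [564.  -54.8 171.9] j [-0.22  0.37  1.65 -0.    1.12  1.61] F [ 0.9  0.4 -1.3] w 24.6 g 49.7 axes z [ 0.    -0.001 -1.   ] y [-0.252 -0.968  0.001]
travel total [-0.552 -1.498  0.002]
```

>>> play_rows(steps=[{"travel": [-0.0115,-0.0312,0],"twist": [0,0,0],"fingers": 1},{"travel": [-0.0115,-0.0312,0],"twist": [0,0,0],"fingers": 1},{"travel": [-0.0115,-0.0312,0],"twist": [0,0,0],"fingers": 1},{"travel": [-0.0115,-0.0312,0],"twist": [0,0,0],"fingers": 1},{"travel": [-0.0115,-0.0312,0],"twist": [0,0,0],"fingers": 1},{"travel": [-0.0115,-0.0312,0],"twist": [0,0,0],"fingers": 1},{"travel": [-0.0115,-0.0312,0],"twist": [0,0,0],"fingers": 1},{"travel": [-0.0115,-0.0312,0],"twist": [0,0,0],"fingers": 1},{"travel": [-0.0115,-0.0312,0],"twist": [0,0,0],"fingers": 1},{"travel": [-0.0115,-0.0312,0],"twist": [0,0,0],"fingers": 1},{"travel": [-0.0115,-0.0312,0],"twist": [0,0,0],"fingers": 1},{"travel": [-0.0115,-0.0312,0],"twist": [0,0,0],"fingers": 1},{"travel": [-0.0115,-0.0312,0],"twist": [0,0,0],"fingers": 1},{"travel": [-0.0115,-0.0312,0],"twist": [0,0,0],"fingers": 1},{"travel": [-0.0115,-0.0312,0],"twist": [0,0,0],"fingers": 1},{"travel": [-0.0115,-0.0312,0],"twist": [0,0,0],"fingers": 1}])

```text
clock: 10.08
eef_pos: [558.5, -1.5, 171.5]
ee_rot: [0.001, 0.992, -0.127, -0.0]
wrist_force: [-0.9, -0.1, -1.2]
width: 24.6
grip_force: 49.7
```

>>> play_rows(steps=[{"travel": [-0.0115,-0.0312,0],"twist": [0,0,0],"fingers": 1},{"travel": [-0.0115,-0.0312,0],"twist": [0,0,0],"fingers": 1},{"travel": [-0.0115,-0.0312,0],"twist": [0,0,0],"fingers": 1},{"travel": [-0.0115,-0.0312,0],"twist": [0,0,0],"fingers": 1},{"travel": [-0.0115,-0.0312,0],"twist": [0,0,0],"fingers": 1},{"travel": [-0.0115,-0.0312,0],"twist": [0,0,0],"fingers": 1},{"travel": [-0.0115,-0.0312,0],"twist": [0,0,0],"fingers": 1},{"travel": [-0.0115,-0.0312,0],"twist": [0,0,0],"fingers": 1},{"travel": [-0.0115,-0.0312,0],"twist": [0,0,0],"fingers": 1},{"travel": [-0.0115,-0.0312,0],"twist": [0,0,0],"fingers": 1},{"travel": [-0.0115,-0.0312,0],"twist": [0,0,0],"fingers": 1},{"travel": [-0.0115,-0.0312,0],"twist": [0,0,0],"fingers": 1},{"travel": [-0.0115,-0.0312,0],"twist": [0,0,0],"fingers": 1},{"travel": [-0.0115,-0.0312,0],"twist": [0,0,0],"fingers": 1},{"travel": [-0.0115,-0.0312,0],"twist": [0,0,0],"fingers": 1},{"travel": [-0.0115,-0.0312,0],"twist": [0,0,0],"fingers": 1}])

```text
clock: 11.42
eef_pos: [553.3, 51.4, 171.4]
ee_rot: [0.001, 0.992, -0.127, -0.0]
wrist_force: [-0.0, -0.5, -1.6]
width: 24.9
grip_force: 49.7
```

```bash
python3 tip.py
python3 - <<'E'
from h import *
go([548.3,104.0,171.5])
E
```

```text
tcp [553.3  51.4 171.4] z [-0.    -0.001 -1.   ]
scene (8, 45) 125 axis offset at t=25 [-0.4  1.  -0. ] t=140 [-1.9 12.2 -0. ] rms 1.4 end t 42.9
scene (60, 135) 160 axis offset at t=25 [-0.2  0.3 -0. ] t=140 [ 0.1  0.2 -0. ] rms 1.83 end t 134.5
scene t range [ 61.  135.7 147.  148.3]
top 8 few 11
top (60, 135) 24 axis offset at t=25 [ 2.1  2.4 -0. ] t=140 [ 1.7  1.7 -0. ] rms 4.45 end t 134.4
top t range [ 73.6 145.3 151.1 151.9]
clock 11.52 p [553.2  51.6 171.4] j [-0.03  0.36  1.68 -0.    1.11  1.8 ] F [ 0.2 -0.4 -1.1] w 24.7 g 49.7 axes z [-0.001 -0.001 -1.   ] y [-0.251 -0.968  0.001]
travel total [-0.179 -0.495 -0.002]
```

>>> play_rows(steps=[{"travel": [-0.0112,-0.0312,0],"twist": [0,0,0],"fingers": 1},{"travel": [-0.0112,-0.0312,0],"twist": [0,0,0],"fingers": 1},{"travel": [-0.0112,-0.0312,0],"twist": [0,0,0],"fingers": 1},{"travel": [-0.0112,-0.0312,0],"twist": [0,0,0],"fingers": 1},{"travel": [-0.0112,-0.0312,0],"twist": [0,0,0],"fingers": 1},{"travel": [-0.0112,-0.0312,0],"twist": [0,0,0],"fingers": 1},{"travel": [-0.0112,-0.0312,0],"twist": [0,0,0],"fingers": 1},{"travel": [-0.0112,-0.0312,0],"twist": [0,0,0],"fingers": 1},{"travel": [-0.0112,-0.0312,0],"twist": [0,0,0],"fingers": 1},{"travel": [-0.0112,-0.0312,0],"twist": [0,0,0],"fingers": 1},{"travel": [-0.0112,-0.0312,0],"twist": [0,0,0],"fingers": 1},{"travel": [-0.0112,-0.0312,0],"twist": [0,0,0],"fingers": 1},{"travel": [-0.0112,-0.0312,0],"twist": [0,0,0],"fingers": 1},{"travel": [-0.0112,-0.0312,0],"twist": [0,0,0],"fingers": 1},{"travel": [-0.0112,-0.0312,0],"twist": [0,0,0],"fingers": 1},{"travel": [-0.0112,-0.0312,0],"twist": [0,0,0],"fingers": 1},{"travel": [0,0,0],"twist": [0,0,0],"fingers": 1},{"travel": [0,0,0],"twist": [0,0,0],"fingers": 1},{"travel": [0,0,0],"twist": [0,0,0],"fingers": 1}])

```text
clock: 13.1
eef_pos: [548.5, 103.9, 171.4]
ee_rot: [0.001, 0.992, -0.127, -0.0]
wrist_force: [0.6, -0.5, -0.5]
width: 25.1
grip_force: 49.7
```

Run:
```python
from h import *
go([548.3,104.0,171.5])
go([561.5,313.5,305])
```

```text
clock 13.1 p [548.5 103.9 171.4] j [ 0.06  0.36  1.67 -0.    1.11  1.89] F [ 0.6 -0.5 -0.5] w 25.1 g 49.7 axes z [-0.    -0.001 -1.   ] y [-0.252 -0.968  0.001]
travel total [-0.003 -0.    -0.001]
clock 13.1 p [548.5 103.9 171.4] j [ 0.06  0.36  1.67 -0.    1.11  1.89] F [ 0.6 -0.5 -0.5] w 25.1 g 49.7 axes z [-0.    -0.001 -1.   ] y [-0.252 -0.968  0.001]
travel total [-0.402 -2.059 -1.339]
```

>>> play_rows(steps=[{"travel": [0,0,-0.1675],"twist": [0,0,0],"fingers": 1},{"travel": [0,0,-0.1675],"twist": [0,0,0],"fingers": 1},{"travel": [0,0,-0.1675],"twist": [0,0,0],"fingers": 1},{"travel": [0,0,-0.1675],"twist": [0,0,0],"fingers": 1},{"travel": [0,0,-0.1675],"twist": [0,0,0],"fingers": 1},{"travel": [0,0,-0.1675],"twist": [0,0,0],"fingers": 1},{"travel": [0,0,-0.1675],"twist": [0,0,0],"fingers": 1},{"travel": [0,0,-0.1675],"twist": [0,0,0],"fingers": 1},{"travel": [-0.05,-0.257,0],"twist": [0,0,0],"fingers": 1},{"travel": [-0.05,-0.257,0],"twist": [0,0,0],"fingers": 1},{"travel": [-0.05,-0.257,0],"twist": [0,0,0],"fingers": 1},{"travel": [-0.05,-0.257,0],"twist": [0,0,0],"fingers": 1},{"travel": [-0.05,-0.257,0],"twist": [0,0,0],"fingers": 1},{"travel": [-0.05,-0.257,0],"twist": [0,0,0],"fingers": 1},{"travel": [-0.05,-0.257,0],"twist": [0,0,0],"fingers": 1},{"travel": [-0.05,-0.257,0],"twist": [0,0,0],"fingers": 1},{"travel": [0,0,0],"twist": [0,0,0],"fingers": 1},{"travel": [0,0,0],"twist": [0,0,0],"fingers": 1}])

```text
clock: 14.6
eef_pos: [561.5, 314.1, 304.6]
ee_rot: [0.001, 0.992, -0.126, -0.0]
wrist_force: [0.1, -0.5, -0.8]
width: 24.7
grip_force: 49.9
```

```bash
python3 tip.py
python3 - <<'E'
from h import *
go([560.5,313.5,150.5])
p,_=load('scene');cv2.imwrite('pics/ab.png',cv2.resize(p[0:220,300:520],None,fx=2,fy=2)[:,:,::-1])
E
```

```text
tcp [561.5 314.1 304.6] z [-0.001 -0.002 -1.   ]
scene (8, 45) 180 axis offset at t=25 [-1.2  1.8 -0. ] t=140 [-16.9  16.3  -0. ] rms 1.84 end t 43.1
scene (60, 135) 220 axis offset at t=25 [ 0.1 -0.4  0. ] t=140 [-0.   0.2 -0. ] rms 1.26 end t 134.5
scene t range [ 60.9  99.1 139.4 139.7]
top (8, 45) 27 axis offset at t=25 [ 1.5  0.7 -0. ] t=140 [-2.4  0.6  0. ] rms 0.43 end t 31.5
top (60, 135) 91 axis offset at t=25 [ 1.7  0.3 -0. ] t=140 [ 2.   0.3 -0. ] rms 0.45 end t 133.2
top t range [ 60.9 100.9 141.4 142.2]
clock 14.7 p [561.5 312.4 304.8] j [ 0.4   0.37  1.31 -0.    1.46  2.23] F [-1.5 -0.5 -2. ] w 25.0 g 49.9 axes z [-0.001 -0.002 -1.   ] y [-0.252 -0.968  0.002]
travel total [-0.011 -0.012  1.543]
```

View pics/ab.png

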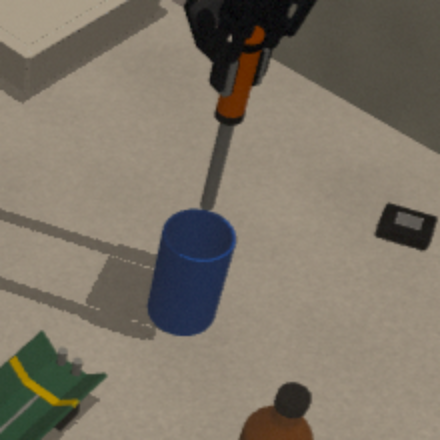

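The tip, at crop (207,208), hangs over the beaker's mouth, centred at about (200,235). I'll lower it.

>>> play_rows(steps=[{"travel": [-0.01,-0.006,0.12],"twist": [0,0,0],"fingers": 1},{"travel": [0,0,0.12],"twist": [0,0,0],"fingers": 1},{"travel": [0,0,0.12],"twist": [0,0,0],"fingers": 1},{"travel": [0,0,0.12],"twist": [0,0,0],"fingers": 1},{"travel": [0,0,0.12],"twist": [0,0,0],"fingers": 1},{"travel": [0,0,0.12],"twist": [0,0,0],"fingers": 1},{"travel": [0,0,0.12],"twist": [0,0,0],"fingers": 1},{"travel": [0,0,0.12],"twist": [0,0,0],"fingers": 1},{"travel": [0,0,0.12],"twist": [0,0,0],"fingers": 1},{"travel": [0,0,0.12],"twist": [0,0,0],"fingers": 1},{"travel": [0,0,0.12],"twist": [0,0,0],"fingers": 1},{"travel": [0,0,0.12],"twist": [0,0,0],"fingers": 1},{"travel": [0,0,0.04],"twist": [0,0,0],"fingers": 1},{"travel": [0,0,0.03],"twist": [0,0,0],"fingers": 1},{"travel": [0,0,0.02],"twist": [0,0,0],"fingers": 1},{"travel": [0,0,0.01],"twist": [0,0,0],"fingers": 1},{"travel": [0,0,0],"twist": [0,0,0],"fingers": 1},{"travel": [0,0,0],"twist": [0,0,0],"fingers": 1},{"travel": [0,0,0],"twist": [0,0,0],"fingers": 1}])

```text
clock: 16.28
eef_pos: [561.1, 313.9, 151.7]
ee_rot: [0.0, 0.992, -0.127, 0.0]
wrist_force: [0.5, 0.2, -1.1]
width: 25.2
grip_force: 49.9
```

>>> play_rows(steps=[{"travel": [-0.0675,0,0.0],"twist": [0,0.061,0],"fingers": 1},{"travel": [-0.0675,0,0.0],"twist": [0,0.061,0],"fingers": 1},{"travel": [-0.0675,0,0.0],"twist": [0,0.061,0],"fingers": 1},{"travel": [-0.0675,0,0.0],"twist": [0,0.061,0],"fingers": 1},{"travel": [0,0,0.0],"twist": [0,0,0],"fingers": 1},{"travel": [0,0,0.0],"twist": [0,0,0],"fingers": 1},{"travel": [0,0,0.0],"twist": [0,0,0],"fingers": 1}])

```text
clock: 16.87
eef_pos: [535.6, 320.9, 149.8]
ee_rot: [0.012, 0.987, -0.126, 0.095]
wrist_force: [-0.7, -0.9, -1.0]
width: 24.8
grip_force: 49.9
```

Run:
```python
from h import *
go(); s,p,r=cur(); print('tip',p+141.5*r.as_matrix()[:,2])
```

```text
clock 16.87 p [535.6 320.9 149.8] j [ 0.51  0.42  1.66 -0.17  0.93  2.42] F [-0.7 -0.9 -1. ] w 24.8 g 49.9 axes z [ 0.184 -0.048 -0.982] y [-0.252 -0.968  0.   ]
tip [561.66556493 314.05716016  10.85509059]
```

>>> play_rows(steps=[{"travel": [0,0,0.015],"twist": [0,0,0],"fingers": 1},{"travel": [0,0,0.015],"twist": [0,0,0],"fingers": 1},{"travel": [0,0,0],"twist": [0,0,0],"fingers": 1},{"travel": [0,0,0],"twist": [0,0,0],"fingers": 0.2},{"travel": [0,0,0],"twist": [0,0,0],"fingers": 0.0},{"travel": [0,0,0],"twist": [0,0,0],"fingers": -0.3},{"travel": [0,0,0],"twist": [0,0,0],"fingers": -0.6},{"travel": [0,0,0],"twist": [0,0,0],"fingers": -1},{"travel": [0,0,0],"twist": [0,0,0],"fingers": -1},{"travel": [0,0,0],"twist": [0,0,0],"fingers": -1},{"travel": [0,0,0],"twist": [0,0,0],"fingers": -1},{"travel": [0,0,0],"twist": [0,0,0],"fingers": -1},{"travel": [0,0,0],"twist": [0,0,0],"fingers": -1},{"travel": [0,0,0],"twist": [0,0,0],"fingers": -1}])

```text
clock: 18.03
eef_pos: [535.3, 320.4, 146.2]
ee_rot: [0.013, 0.987, -0.126, 0.095]
wrist_force: [-0.5, 0.1, -0.1]
width: 85.5
grip_force: 0.0
```

Run:
```python
from h import *
go(); a,_=grab('scene'); b,_=grab('top')
cv2.imwrite('pics/rel.png',cv2.resize(np.hstack([a[0:200,300:500],b[150:350,60:260]]),None,fx=2,fy=2)[:,:,::-1])
```

```text
clock 18.03 p [535.3 320.4 146.2] j [ 0.51  0.42  1.66 -0.17  0.92  2.43] F [-0.5  0.1 -0.1] w 85.5 g 0.0 axes z [ 0.184 -0.049 -0.982] y [-0.252 -0.968  0.001]
```

View pics/rel.png

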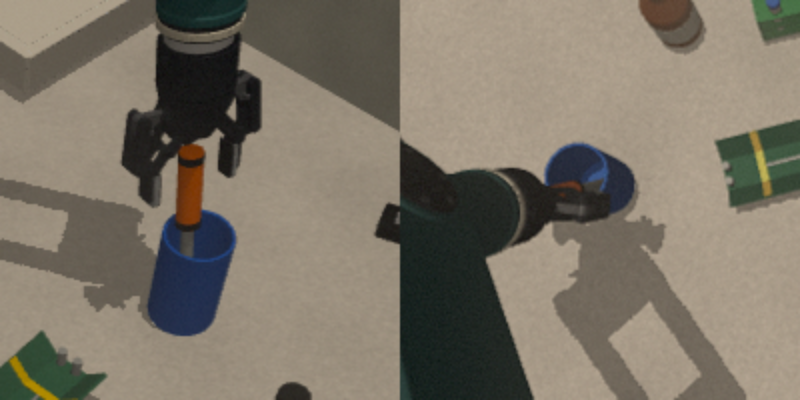

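The pen (left panel, (190,150) to (188,245)) leans in the standing beaker between the open fingers. I'll back the tool out along its own axis.

>>> play_rows(steps=[{"travel": [0,0,-0.08],"twist": [0,0,0],"fingers": -1},{"travel": [0,0,-0.12],"twist": [0,0,0],"fingers": -1},{"travel": [0,0,-0.15],"twist": [0,0,0],"fingers": -1},{"travel": [0,0,-0.15],"twist": [0,0,0],"fingers": -1},{"travel": [0,0,-0.15],"twist": [0,0,0],"fingers": -1},{"travel": [0,0,-0.15],"twist": [0,0,0],"fingers": -1},{"travel": [0,0,-0.15],"twist": [0,0,0],"fingers": -1},{"travel": [0,0,-0.15],"twist": [0,0,0],"fingers": -1},{"travel": [0,0,-0.1],"twist": [0,0,0],"fingers": -1},{"travel": [0,0,0],"twist": [0,0,0],"fingers": -1},{"travel": [0,0,0],"twist": [0,0,0],"fingers": -1},{"travel": [0,0,0],"twist": [0,0,0],"fingers": -1},{"travel": [0,0,0],"twist": [0,0,0],"fingers": -1},{"travel": [0,0,0],"twist": [0,0,0],"fingers": -1},{"travel": [0,0,0],"twist": [0,0,0],"fingers": -1},{"travel": [0,0,0],"twist": [0,0,0],"fingers": -1}])

```text
clock: 19.47
eef_pos: [513.1, 326.1, 263.4]
ee_rot: [0.013, 0.987, -0.126, 0.094]
wrist_force: [-0.2, 0.1, -0.4]
width: 85.2
grip_force: 0.0
```

Run:
```python
from h import *
go(); a,_=grab('scene'); b,_=grab('top')
cv2.imwrite('pics/fin.png',cv2.resize(np.hstack([a[0:300,200:500],b[100:400,60:360]]),None,fx=1.3,fy=1.3)[:,:,::-1])
_,d,P=cloud('scene'); k=(abs(P[...,0]-562)<45)&(abs(P[...,1]-314)<45)&(P[...,2]>114)&(P[...,2]<124); q=P[k]; print((q.min(0)+q.max(0))/2)
```

```text
clock 19.47 p [513.1 326.1 263.4] j [ 0.54  0.28  1.56 -0.15  1.17  2.41] F [-0.2  0.1 -0.4] w 85.2 g 0.0 axes z [ 0.183 -0.05  -0.982] y [-0.252 -0.968  0.002]
[561.36675386 313.28043454 119.00196091]
```

View pics/fin.png

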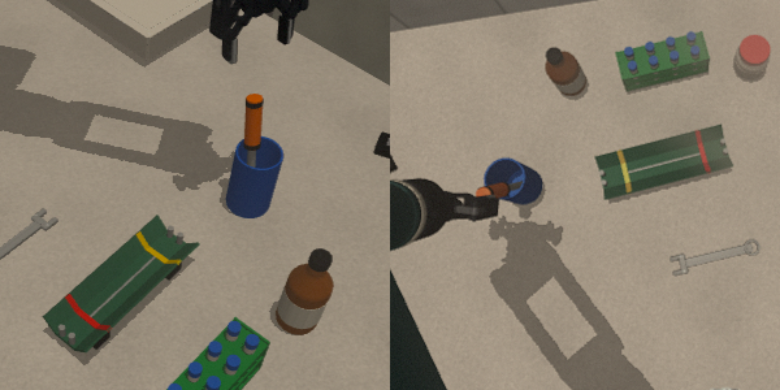

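The pen leans at rest in the beaker (left panel (254,100) to (250,160)). The beaker has not moved, the gripper is clear, and the bystanders are where they were.

```bash
python3 -c "
from cell import env
print(env.hand_in())"
```

```text
the job is handed in; nothing more can be done
None
```

The pen was drawn out of its holder, run upright along the seam from the red band to the yellow band about 4 mm above the floor, and left leaning in the unmoved beaker; the job was handed in at about 19.5 s, and no verdict came back.

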